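# Draw the sagging bolt of the bench guard and hold its gate ajar

## Robot

A 6-joint arm with a two-finger parallel gripper is mounted at the origin on a cart in front of the work surface, level with it; the furniture and walls round the work are solid. World frame = base frame: x ahead of the robot, y to its left, z up, the work surface at z = 0. Lengths are in m, angles in rad, forces in N, time in s.
With the tool pointing down it reaches from about 0.4 to 0.825 m from the base axis. Payload 7 kg.
Tool frame: the origin (TCP) lies on the centre line of the jaws, within the pads' length; the fingertips stand 17 mm ahead of it and the grasp point (between the pads) lies 2 mm behind it; z points along the fingers, y is the direction in which the jaws open and shut (so a half turn about z gives the same grasp; the last joint's range is limited). The gripper opens to 85 mm and grips with 20 to 120 N. Pads are 22 mm wide; open, the fingers measure 114 mm over their backs; the gripper's body (76 mm by 85 mm) begins 54 mm behind the grasp point. The pads swing forward as they close: fully open they stand 13 mm farther back than shut.
Start: joints at [1.388, 0.359, 0.012, 0, -1.224, -0.288], TCP at [0.306, 0.602, 0.248] pointing down, gripper open.
Joint ranges: [-3.07, 3.07], [-1.43, 2.12], [-1.02, 1.25], [-3.03, 1.67], [-3.05, -0], [-3.03, 3.03]. Speed limits (rad/s): [2.39, 2.39, 3.01, 3.14, 3.14, 3.14].

## Interface

Orientations are given as a unit quaternion [x, y, z, w].
In Python, from plant import manip gives the robot as it stands.
- The arm moves only by the tool send_rows, never from a script. Its arguments are lists of equal length, an entry for each row: "rotation": the turn, a rotation vector about the tool's x, y, z in degrees, a list of three; "slide": the shift along the tool's x, y, z in m, a list of three; "grip": the closure, from 0 (fully open) to 1 (shut). In form: {"rotation": [[wx, wy, wz], ...], "slide": [[x, y, z], ...], "grip": [grip, ...]}. A call has 1 to 8 rows; each row is the pose to reach, as a shift and turn from the pose measured when the call began, along the tool's axes at that moment; what a row does not reach only later rows make up. A row lasts 1/10 s, in which the tool goes at most 50 mm and 8.59 degrees, less where a joint would pass 70% of its speed; a pose out of reach is approached as far as the arm can. A call with a gripper value outside its range is refused whole. The fingers move at their own pace and stop on an object; "force" is the grip in N (left out, the last holds). Time passes only in rows, so rows that repeat a pose let the fingers close. It gives the time, the measured TCP pose, the force and the opening at its end, in the units of the state.
- manip.sense(): the state, without advancing time (a new reading comes with each control period).
- manip.capture(name): name is "scene" or "top"; returns the picture (480x640x3 uint8, blue, green, red); there is no depth.
- manip.get_calibration(name): a dict with "K" (3x3 intrinsics, pixels), "view" (4x4, takes a point from world to camera coordinates). Camera axes: x right, y down, z forward; pixel columns grow to the right and rows downward; lengths in m; the calibration is good to about 2 mm. A picture is of the moment at which its call begins. get_calibration takes no time and is no camera call.
- manip.sign_off(): hands the job in, once; it reports no verdict.
The state is a dict: "t": time; "joints": joint angles; "joint_vel": joint speeds; "joint_torque": joint torques, N m; "position": TCP position; "tcp_rot": TCP orientation; "ft_force": force on the tool from outside, world axes, zero at the start; "wrist_torque": the same for the moment, N m; "width": opening from 0.0 (shut) to 1.0 (fully open).
Only numpy, scipy, OpenCV 4.12 (cv2) and the standard library are available. Lean on these libraries where they do the work, as an engineer would, in place of code of your own. Each camera call takes 0.05 s, during which the arm holds its last target.

## Task

The bolt of the low bench guard's gate sags, and its collar has dropped behind the bent-up lip of the keeper. By the bolt's upright knob, lift it over the lip while drawing it back fully out of the keeper, gently, without forcing it against the keeper; then pull the sprung gate towards you until its free edge stands about 9 cm open and finish still holding it there. Leave the bottle, the pots and the beaker alone.

Things in the scene. Friction and masses are not known exactly. Their poses are not given: they have to be found in the camera images.
- guard: Low fixed bench guard, aluminium posts and clear panels, 160 mm deep, 300 wide, 115 high. Origin: on the bench under the middle of the gateway in its front. z up; y along the gateway from the hinge post (-146 mm) to the latch post (+140 mm); x into the guard, so -x is outside, on the robot's side. It may stand turned by up to 17 degrees.
- gate: The gate, 240 mm wide, 105 mm high, 18 mm thick, aluminium frame with clear panel. Origin on the vertical hinge axis at bench level; its y runs along the gate to the free edge at y = 240 mm, z is up. It carries the barrel and the bolt on its top rail.
- gate_hinge (a point): Point on the gate's vertical hinge axis, at the height of the gate's top (105 mm). x, y, z as the gate's.
- gate_edge (a point): Point at the top of the gate's free edge, 240 mm from the hinge axis.
- gate_swing (a joint): Angle of the gate, rad: 0 shut, grows as the free edge swings out of the guard (towards guard -x, anticlockwise from above), stop at 1.2. A spring pulls it shut (0.24 N m when shut plus 0.6 N m per rad, about 3 N at the knob when ajar): it closes at once if let go.
- bolt: Steel bolt: rod of 10 mm diameter with a collar (26 mm diameter, 8 mm thick) at its tip and an upright knob. Origin on the rod's axis below the knob; y along the rod to the tip, z up along the knob. It slides in a tube-shaped barrel on the gate's top. At the start it droops by 0.035 rad, the rod lying on the keeper's lip. About 2 N lifts it at the knob; let go, it sags again.
- bolt_knob (a point): Middle of the upright black knob of the bolt: 16 mm diameter, 40 mm tall (from 25 mm below this point to 15 mm above), 45 mm above the rod's axis. Axes as bolt. About 171 mm above the bench, 200 mm from the gate's hinge axis at the start. The keeper's cheeks end 26 mm lower, 48 mm away towards the tip.
- bolt_head (a point): Centre of the collar at the bolt's tip, 70 mm along the rod from the knob. 250 mm from the pivot screw when fully shot.
- bolt_lift (a joint): Angle by which bolt and barrel are lifted about barrel_pivot, rad: 0 sagging on the keeper's lip as at the start, positive tip up, stops at -0.012 and 0.08. At the knob (180 mm from the screw when fully shot) 0.01 rad is 1.8 mm. The collar passes over the lip from about 0.036 rad (6.5 mm up at the knob); the upper stop is 14 mm up at the knob.
- bolt_slide (a joint): How far the bolt is drawn out of the keeper, m: 0 fully shot, 0.045 fully drawn (stop). Moves towards the gate's hinge, along the bolt's -y; about 1 N of friction, stays where left. Starts between 0 and 0.004. Not lifted, the collar meets the lip at about 0.007; it is clear of lip and cheeks from 0.027 on, when the gate can swing.
- keeper: Fixed steel keeper on the latch post: open-topped channel, two cheeks 32 mm apart, 40 mm long, up to 145 mm above the bench; at its gate-side end a lip bent up to 118 mm, 8 mm higher than the bottom of the collar behind it. The cheeks hold the gate shut while the collar is between them, lifted or not. Origin, axes as guard. Bolt forced against it over 20 N: damage.
- amber_bottle_mid (a point): Centre (half-way up) of the amber glass bottle with screw cap, 58 mm across, 118 mm tall, loose, standing inside the guard; to be left alone.
- pot_a_mid (a point): Centre (half-way up) of the white sample pot with white screw lid, 54 mm across, 68 mm tall, loose, standing inside the guard; to be left alone.
- pot_b_mid (a point): Centre (half-way up) of the sample pot with red screw lid, 48 mm across, 60 mm tall, loose, standing inside the guard; to be left alone.
- beaker_mid (a point): Centre (half-way up) of a glass beaker, 52 mm across, 68 mm tall, loose on the bench to the left; to be left alone.
- barrel_pivot (a point): The single screw on which the barrel, with the bolt in it, pivots up and down: 20 mm from the gate's hinge axis, 132 mm above the bench.

How it is judged:
By the outcome, as a careful person would: the job done as asked, in the order asked, and still so for the second after the job is handed in, while the arm keeps its last pose, push and grip.
It also fails if it takes over 38 s, if anything falls off the work surface, if the arm or the gripper's body presses on something with over 40 N, if the wrist force passes 120 N, or if a joint passes its speed limit or range.

## Working session

There is one attempt and no reset: what is moved stays moved. The work goes in short steps, Python scripts to look and compute and a tool call to move; the robot and the scene stay as the last step left them, time stands still between calls to the robot, and variables do not carry over. Pictures are saved under pics/ and viewed, and the job is handed in when it is done.

Besides the shell and the picture viewer there is one more tool, called after "Call:" as name(argument=value, ...), one argument or row to a line, values as JSON. send_rows: Moves the arm, as the interface text tells. Its arguments: {"type":"object","properties":{"rotation":{"type":"array","items":{"type":"array","items":{"type":"number"}}},"slide":{"type":"array","items":{"type":"array","items":{"type":"number"}}},"grip":{"type":"array","items":{"type":"number"}},"force":{"type":"number"}},"required":["rotation","slide","grip"]}

```bash
mkdir -p pics; ls; python3 - <<'E'
from plant import manip
import cv2
print(manip.sense())
for n in("scene","top"):
    cv2.imwrite(f"pics/{n}0.png",manip.capture(n)); print(manip.get_calibration(n))
E
```

```text
pics
{'t': 0.0, 'joints': array([ 1.38811704e+00,  3.59379625e-01,  1.10742830e-02, -3.85942023e-04,
       -1.22410913e+00, -2.88118020e-01]), 'joint_vel': array([ 0.00151945, -0.00136188, -0.00099649,  0.0007896 ,  0.00118712,
        0.00047264]), 'joint_torque': array([-1.18471462e-04, -5.83320487e+01,  2.93411404e+01,  6.93684965e+00,
       -6.09241120e-03,  4.86287490e-05]), 'position': array([0.30597115, 0.60115775, 0.24736862]), 'tcp_rot': array([ 9.72405777e-01, -2.33294487e-01, -1.38550732e-04,  8.17508469e-04]), 'ft_force': array([ 0.42912635,  0.72812303, -0.00939395]), 'wrist_torque': array([-0.04028538,  0.0321432 , -0.01293778]), 'width': 0.9989616840076426}
{'K': array([[485.37553313,   0.        , 317.17557229],
       [  0.        , 485.37553313, 243.41387749],
       [  0.        ,   0.        ,   1.        ]]), 'view': array([[ 0.60825829, -0.79373781,  0.00145983, -0.47589271],
       [-0.49857878, -0.38350138, -0.77739687,  0.29466255],
       [ 0.61760914,  0.47213025, -0.62900872,  0.81973551],
       [ 0.        ,  0.        ,  0.        ,  1.        ]])}
{'K': array([[485.32283013,   0.        , 320.11308429],
       [  0.        , 485.32283013, 243.70059929],
       [  0.        ,   0.        ,   1.        ]]), 'view': array([[ 0.02096412, -0.99947495, -0.02470492, -0.18903748],
       [-0.98613668, -0.01660337, -0.16510232,  0.55260367],
       [ 0.16460545,  0.02782365, -0.98596698,  1.03616379],
       [ 0.        ,  0.        ,  0.        ,  1.        ]])}
```

View pics/scene0.png

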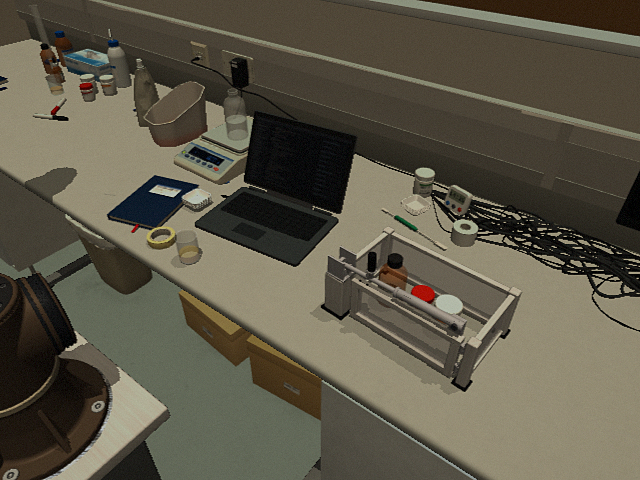

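View pics/top0.png

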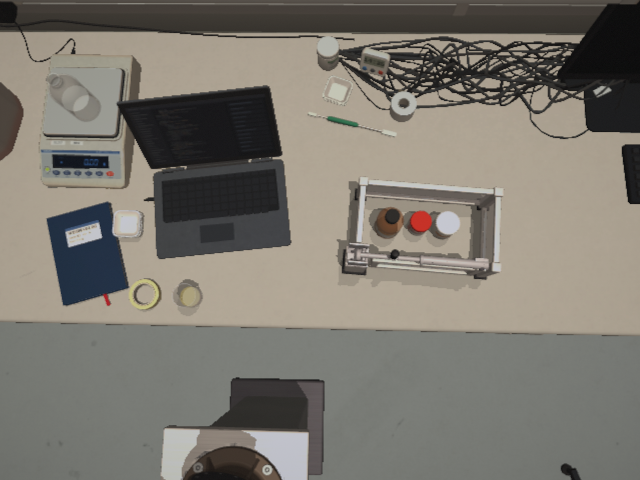

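The scene view has the gate front facing the robot, with the black knob near (372,260). In the top view the knob is near (395,254), the latch post on the left at (355,257) and the hinge post on the right at (485,265). I'll enlarge both.

```bash
python3 - <<'E'
import cv2
a=cv2.imread("pics/scene0.png")[220:390,310:530]; cv2.imwrite("pics/sc.png",cv2.resize(a,None,fx=3.5,fy=3.5,interpolation=cv2.INTER_CUBIC))
a=cv2.imread("pics/top0.png")[170:290,335:515]; cv2.imwrite("pics/tc.png",cv2.resize(a,None,fx=4.4,fy=4.4,interpolation=cv2.INTER_CUBIC))
E
```

```text
(no output)
```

View pics/sc.png

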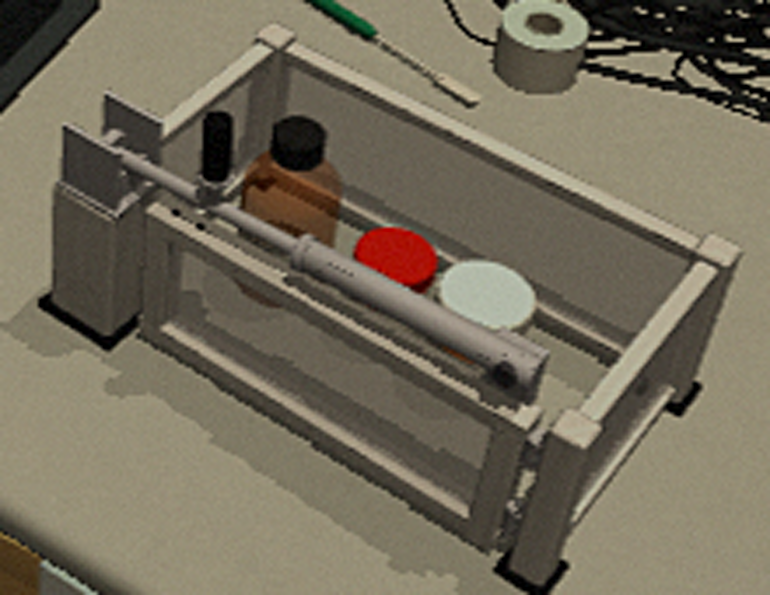

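View pics/tc.png

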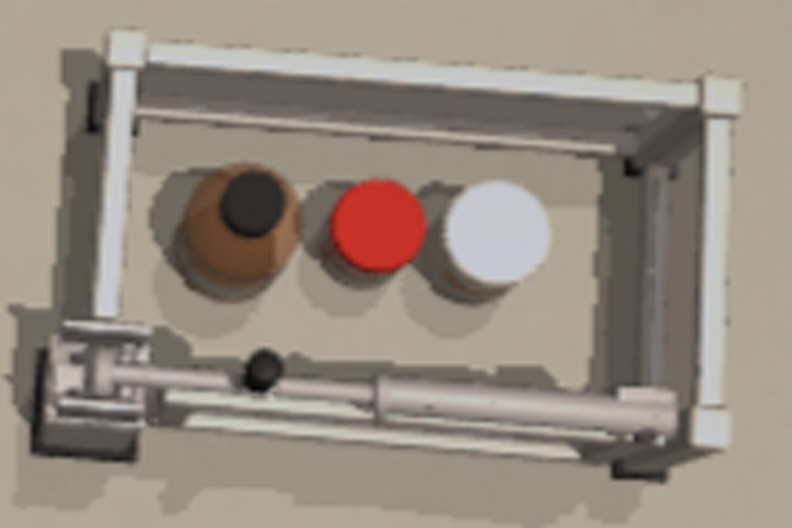

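```bash
cat > h.py <<'E'
import numpy as np
from plant import manip
C={n:manip.get_calibration(n) for n in("scene","top")}
def proj(n,p):
    c=C[n]["view"]@np.append(p,1); q=C[n]["K"]@c[:3]; return q[:2]/q[2]
def ray(n,uv):
    V=C[n]["view"];R=V[:3,:3];o=-R.T@V[:3,3];d=R.T@np.linalg.inv(C[n]["K"])@[uv[0],uv[1],1];return o,d/np.linalg.norm(d)
def tri(a,b):
    A=[];y=[]
    P=[]
    for n,uv in(("scene",a),("top",b)):
        o,d=ray(n,uv);M=np.eye(3)-d[:,None]*d;A.append(M);y.append(M@o)
    return np.linalg.lstsq(np.vstack(A),np.hstack(y),rcond=None)[0]
def plane(n,uv,z):
    o,d=ray(n,uv);return o+d*(z-o[2])/d[2]
E
python3 - <<'E'
from h import *
s=lambda u,v:(u/3.5+310,v/3.5+220)
t=lambda u,v:(u/4.4+335,v/4.4+170)
for n,a,b,z in(("BL",(277,38),(126,48),.115),("BR",(717,250),(720,95),.115),("FR",(577,428),(711,425),.115),("knob",(216,139),(263.5,369),.171),("pin/knobtop",(217,116),(266,361),.186)):
    a=s(*a);b=t(*b);p=tri(a,b);print(n,p.round(4),plane("scene",a,z).round(4),plane("top",b,z).round(4),(proj("scene",p)-a).round(1),(proj("top",p)-b).round(1))
E
```

```text
BL [ 0.6825 -0.2707  0.1095] [ 0.6765 -0.2744  0.115 ] [ 0.6804 -0.2699  0.115 ] [-0.3  0. ] [ 0.2 -0.2]
BR [ 0.6614 -0.5525  0.1134] [ 0.6594 -0.5526  0.115 ] [ 0.6611 -0.5521  0.115 ] [ 0.1 -0. ] [-0.1  0. ]
FR [ 0.5031 -0.5424  0.1135] [ 0.5018 -0.5427  0.115 ] [ 0.5029 -0.5418  0.115 ] [-0.1  0. ] [ 0. -0.]
knob [ 0.5169 -0.3276  0.1713] [ 0.517  -0.3272  0.171 ] [ 0.5172 -0.328   0.171 ] [ 0.2 -0. ] [-0.1  0.1]
pin/knobtop [ 0.5182 -0.3267  0.1856] [ 0.5172 -0.3264  0.186 ] [ 0.5185 -0.3272  0.186 ] [ 0.4 -0.1] [-0.3  0.2]
```

Call:
send_rows(
  rotation=[
    [0,0,67],
    [0,0,67],
    [0,0,67],
    [0,0,67],
    [0,0,67],
    [0,0,67],
    [0,0,67],
    [0,0,67],
  ],
  slide=[
    [0.61,0.732,-0.01],
    [0.61,0.732,-0.01],
    [0.61,0.732,-0.01],
    [0.61,0.732,-0.01],
    [0.61,0.732,-0.01],
    [0.61,0.732,-0.01],
    [0.61,0.732,-0.01],
    [0.61,0.732,-0.01],
  ],
  grip=[0,0,0,0,0,0,0,0],
)

```text
t: 0.9
position: [0.3946, 0.2094, 0.2526]
tcp_rot: [-0.68, 0.733, -0.0, -0.001]
ft_force: [1.8, -0.0, 0.2]
width: 1.001
```

```bash
cat >> h.py <<'E'
from scipy.spatial.transform import Rotation as Ro
YAW=-0.068
def to(p,tilt=0,yaw=YAW):
    """slide & rotation (deg) in tool axes to reach world p with tool y along -guard x, tilted"""
    s=manip.sense();R=Ro.from_quat(s["tcp_rot"])
    gx=np.array([np.cos(yaw),np.sin(yaw),0]);gy=np.array([-np.sin(yaw),np.cos(yaw),0])
    M=np.column_stack([gy,gx,[0,0,-1]])
    M2=np.column_stack([-gy,-gx,[0,0,-1]])
    T=[Ro.from_rotvec(gx*tilt)*Ro.from_matrix(m) for m in(M,M2)]
    w=min([(R.inv()*t).as_rotvec(degrees=True) for t in T],key=np.linalg.norm)
    print("t",round(s["t"],2),"pos",s["position"].round(4),"F",s["ft_force"].round(2),"M",s["wrist_torque"].round(2),"w",round(s["width"],3),"q",s["joints"].round(2))
    print("slide",(R.inv().apply(np.array(p)-s["position"])).round(4),"rot",w.round(2))
    print("tool axes\n",R.as_matrix().T.round(3))
E
python3 -c "
from h import *
to([.517,-.3276,.25])"
```

```text
t 0.9 pos [0.3946 0.2094 0.2526] F [ 1.85 -0.    0.2 ] M [ 0.02 -0.22 -0.01] w 1.001 q [ 0.93 -0.03 -0.46  0.   -1.15 -1.01]
slide [ 0.5264 -0.1622  0.0032] rot [ 0.03 -0.07 -0.39]
tool axes
 [[-0.075 -0.997  0.001]
 [-0.997  0.075  0.   ]
 [-0.001 -0.001 -1.   ]]
```

Call:
send_rows(
  rotation=[
    [0,0,0],
    [0,0,0],
    [0,0,0],
    [0,0,0],
    [0,0,0],
    [0,0,0],
    [0,0,0],
    [0,0,0],
  ],
  slide=[
    [0.526,-0.162,0.003],
    [0.526,-0.162,0.003],
    [0.526,-0.162,0.003],
    [0.526,-0.162,0.003],
    [0.526,-0.162,0.003],
    [0.526,-0.162,0.003],
    [0.526,-0.162,0.003],
    [0.526,-0.162,0.003],
  ],
  grip=[0,0,0,0,0,0,0,0],
)

```text
t: 1.7
position: [0.4831, -0.1808, 0.2509]
tcp_rot: [-0.68, 0.733, -0.0, -0.0]
ft_force: [1.2, 1.4, -0.0]
width: 0.998
```

```bash
python3 -c "
from h import *
to([.517,-.3276,.25])"
```

```text
t 1.7 pos [ 0.4831 -0.1808  0.2509] F [ 1.2   1.41 -0.02] M [ 0.09 -0.19 -0.  ] w 0.998 q [ 0.02  0.09 -0.33  0.   -1.15 -0.1 ]
slide [ 0.1439 -0.0448  0.001 ] rot [ 0.02 -0.06 -0.4 ]
tool axes
 [[-0.075 -0.997  0.001]
 [-0.997  0.075  0.   ]
 [-0.    -0.001 -1.   ]]
```

Call:
send_rows(
  rotation=[
    [0,0,-0.4],
    [0,0,-0.4],
    [0,0,-0.4],
    [0,0,-0.4],
    [0,0,-0.4],
    [0,0,-0.4],
  ],
  slide=[
    [0.05,-0.0155,0.001],
    [0.1,-0.031,0.001],
    [0.144,-0.045,0.001],
    [0.144,-0.045,0.001],
    [0.144,-0.045,0.001],
    [0.144,-0.045,0.001],
  ],
  grip=[0,0,0,0,0,0],
)

```text
t: 2.3
position: [0.5168, -0.3272, 0.2496]
tcp_rot: [-0.683, 0.731, 0.0, -0.001]
ft_force: [-0.3, -0.1, -0.2]
width: 0.999
```

```bash
python3 - <<'E'
from h import *
import cv2
to([.517,-.3276,.172])
a=manip.capture("scene")[180:350,290:510]; cv2.imwrite("pics/s1.png",cv2.resize(a,None,fx=3.5,fy=3.5,interpolation=cv2.INTER_CUBIC))
a=manip.capture("top")[170:290,335:515]; cv2.imwrite("pics/t1.png",cv2.resize(a,None,fx=4.4,fy=4.4,interpolation=cv2.INTER_CUBIC))
E
```

```text
t 2.3 pos [ 0.5168 -0.3272  0.2496] F [-0.27 -0.13 -0.23] M [ 0.03 -0.03  0.06] w 0.999 q [-0.24  0.25 -0.13  0.   -1.18  0.18]
slide [ 0.0004 -0.0004  0.0776] rot [ 0.06 -0.04 -0.01]
tool axes
 [[-0.068 -0.998  0.001]
 [-0.998  0.068  0.001]
 [-0.001 -0.001 -1.   ]]
```

View pics/s1.png

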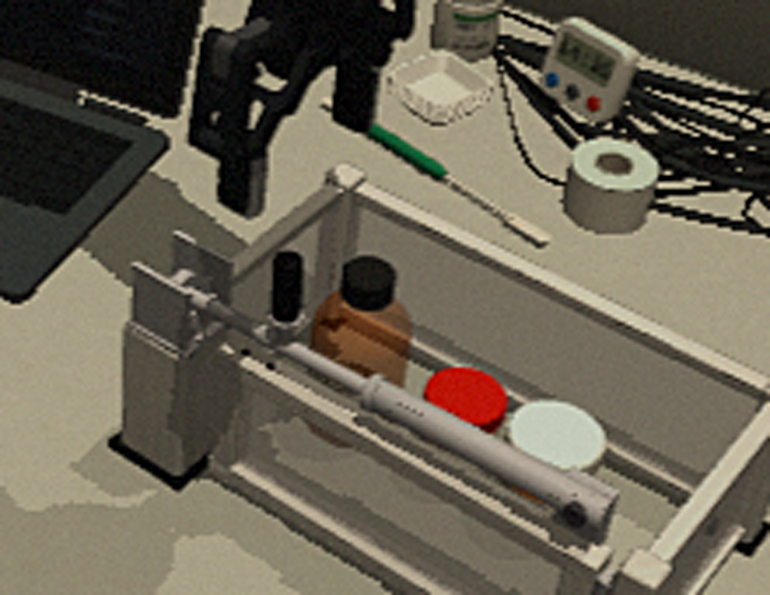

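View pics/t1.png

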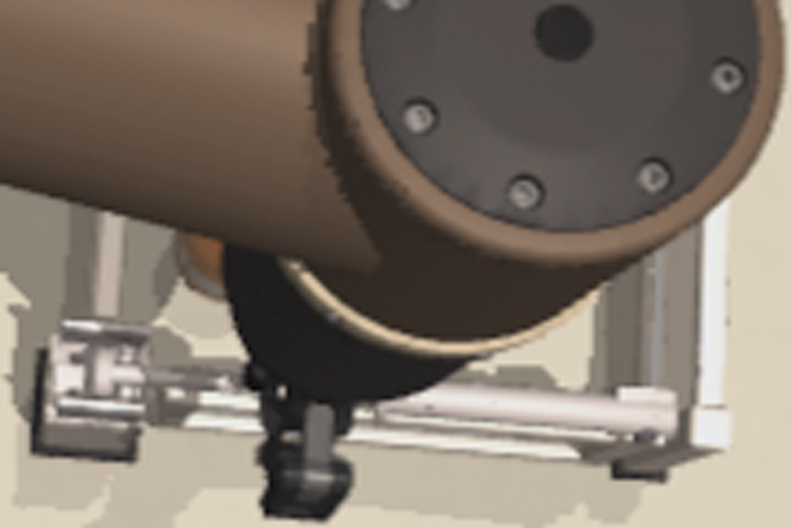

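The open fingers straddle the knob's column: near finger at crop (240,190), far finger at (355,115), knob at (287,287), still free. Descending, then closing lightly.

Call:
send_rows(
  rotation=[
    [0,0,0],
    [0,0,0],
    [0,0,0],
    [0,0,0],
  ],
  slide=[
    [0,0,0.035],
    [0,0,0.065],
    [0,0,0.077],
    [0,0,0.077],
  ],
  grip=[0,0,0.3,0.5],
  force=20,
)

```text
t: 2.8
position: [0.5164, -0.3255, 0.1722]
tcp_rot: [-0.684, 0.73, 0.001, -0.001]
ft_force: [0.1, 0.4, 0.7]
width: 0.696
```

```bash
python3 - <<'E'
from h import *
import cv2
to([.517,-.3276,.172])
a=manip.capture("scene")[180:350,290:510]; cv2.imwrite("pics/s2.png",cv2.resize(a,None,fx=3.5,fy=3.5,interpolation=cv2.INTER_CUBIC))
E
```

```text
t 2.8 pos [ 0.5164 -0.3255  0.1722] F [0.14 0.35 0.72] M [ 0.02  0.02 -0.01] w 0.696 q [-0.24  0.31 -0.24  0.   -1.02  0.18]
slide [ 0.0021 -0.0007  0.0002] rot [ 0.15 -0.02  0.16]
tool axes
 [[-0.065 -0.998  0.   ]
 [-0.998  0.065  0.003]
 [-0.003 -0.    -1.   ]]
```

View pics/s2.png

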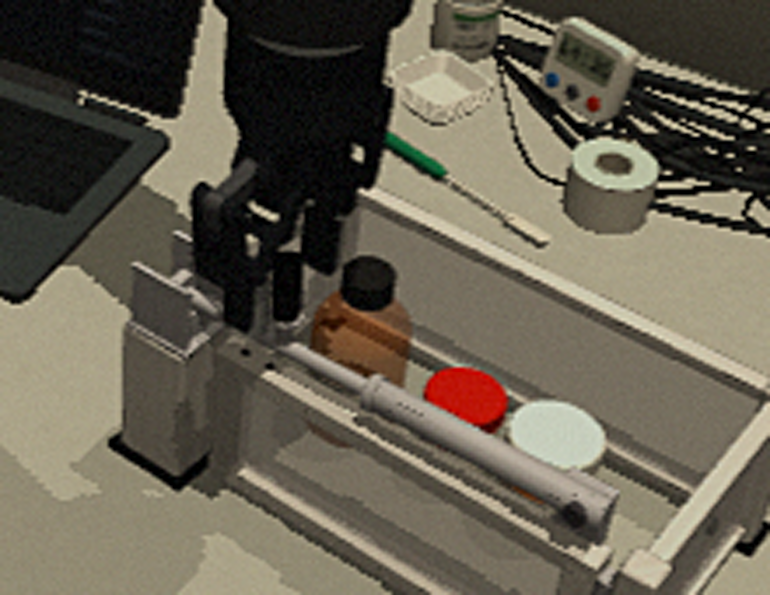

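The knob (287,285) stands between the fingers, near pad at (240,300) and far at (322,240). Closing.

Call:
send_rows(
  rotation=[
    [0,0,0],
    [0,0,0],
    [0,0,0],
    [0,0,0],
    [0,0,0],
    [0,0,0],
  ],
  slide=[
    [0.002,-0.0005,0],
    [0.002,-0.0005,0],
    [0.002,-0.0005,0],
    [0.002,-0.0005,0],
    [0.002,-0.0005,0],
    [0.002,-0.0005,0],
  ],
  grip=[0.7,0.8,0.9,0.9,0.9,0.9],
  force=25,
)

```text
t: 3.45
position: [0.5186, -0.3284, 0.1753]
tcp_rot: [-0.684, 0.73, -0.002, -0.0]
ft_force: [0.1, 0.7, 6.0]
width: 0.179
```

```bash
python3 -c "
from h import *
to([.517,-.3276,.172])"
```

```text
t 3.45 pos [ 0.5186 -0.3284  0.1753] F [0.15 0.7  5.99] M [ 0.58 -0.13  0.  ] w 0.179 q [-0.25  0.31 -0.23  0.   -1.02  0.18]
slide [-0.0007  0.0017  0.0033] rot [-0.13 -0.13  0.18]
tool axes
 [[-0.065 -0.998  0.002]
 [-0.998  0.065 -0.002]
 [ 0.002 -0.002 -1.   ]]
```

Call:
send_rows(
  rotation=[
    [0,-0.8,0],
    [0,-1.6,0],
    [0,-2.4,0],
    [0,-2.9,0],
    [0,-2.9,0],
  ],
  slide=[
    [0.0005,0,-0.003],
    [0.001,0,-0.006],
    [0.0015,0,-0.009],
    [0.002,0,-0.01],
    [0.002,0,-0.01],
  ],
  grip=[0.9,0.9,0.9,0.9,0.9],
  force=35,
)

```text
t: 3.95
position: [0.5184, -0.3307, 0.1852]
tcp_rot: [-0.683, 0.73, 0.016, 0.019]
ft_force: [0.7, 0.4, -1.7]
width: 0.171
```

```bash
python3 - <<'E'
from h import *
import cv2
to([.517,-.3276,.172],tilt=.05)
a=manip.capture("scene")[220:320,310:440]; cv2.imwrite("pics/s3.png",cv2.resize(a,None,fx=6,fy=6,interpolation=cv2.INTER_CUBIC))
a=manip.capture("top")[220:290,335:435]; cv2.imwrite("pics/t3.png",cv2.resize(a,None,fx=7,fy=7,interpolation=cv2.INTER_CUBIC))
E
```

```text
t 3.95 pos [ 0.5184 -0.3307  0.1852] F [ 0.7   0.42 -1.69] M [-0.04 -0.42 -0.01] w 0.171 q [-0.28  0.32 -0.17 -0.05 -1.09  0.24]
slide [-0.0023  0.0016  0.0134] rot [-0.12 -0.05  0.14]
tool axes
 [[-0.066 -0.997 -0.049]
 [-0.998  0.066 -0.002]
 [ 0.006  0.049 -0.999]]
```

View pics/s3.png

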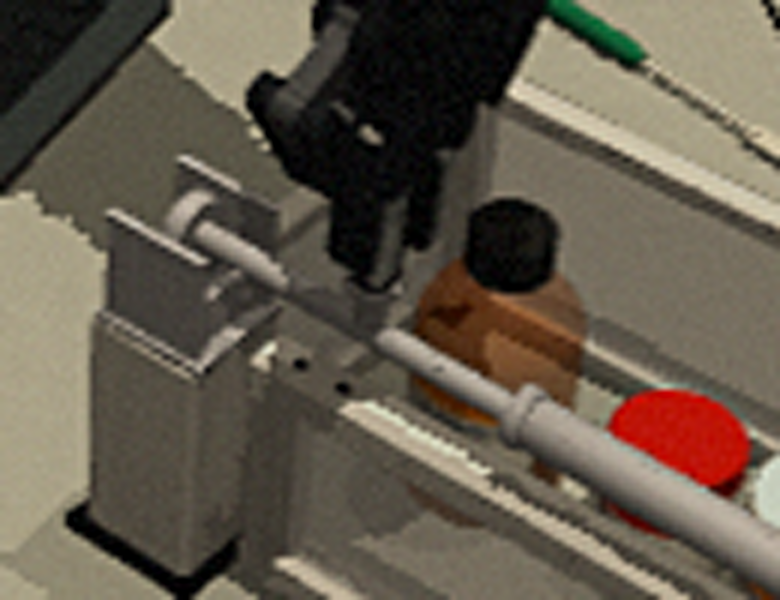

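View pics/t3.png

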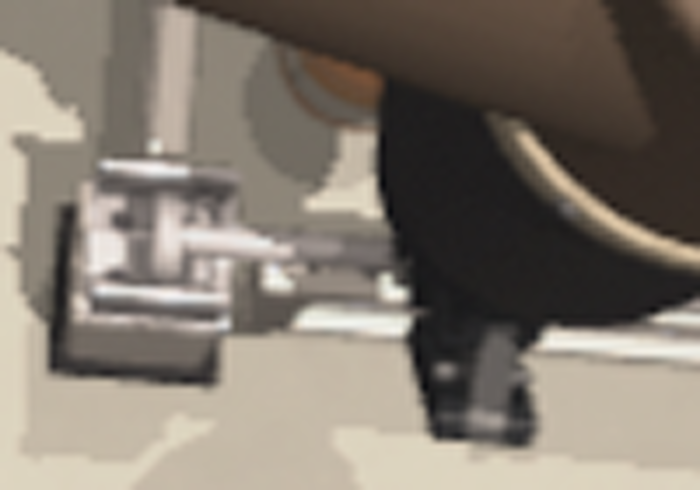

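The collar (185,215) is now visibly raised above the lip between the cheeks, and Fz is about -1.7 N, as expected for lifting. Next I draw it along the rod, with a check part-way.

Call:
send_rows(
  rotation=[
    [0,0,0],
    [0,0,0],
    [0,0,0],
    [0,0,0],
    [0,0,0],
  ],
  slide=[
    [0.003,0,0],
    [0.006,0,-0.0002],
    [0.01,0,-0.0003],
    [0.014,0,-0.0004],
    [0.014,0,-0.0004],
  ],
  grip=[0.9,0.9,0.9,0.9,0.9],
)

```text
t: 4.55
position: [0.5174, -0.3453, 0.1847]
tcp_rot: [-0.683, 0.73, 0.016, 0.018]
ft_force: [1.7, -0.6, -1.8]
width: 0.172
```

```bash
python3 - <<'E'
from h import *
import cv2
to([.517,-.3276,.172],tilt=.05)
a=manip.capture("scene")[220:320,310:440]; cv2.imwrite("pics/s4.png",cv2.resize(a,None,fx=6,fy=6,interpolation=cv2.INTER_CUBIC))
E
```

```text
t 4.55 pos [ 0.5174 -0.3453  0.1847] F [ 1.65 -0.64 -1.75] M [-0.49 -0.41 -0.01] w 0.172 q [-0.3   0.33 -0.16 -0.05 -1.09  0.26]
slide [-0.017   0.0016  0.0135] rot [-0.11 -0.11  0.14]
tool axes
 [[-0.065 -0.997 -0.048]
 [-0.998  0.066 -0.002]
 [ 0.005  0.048 -0.999]]
```

View pics/s4.png

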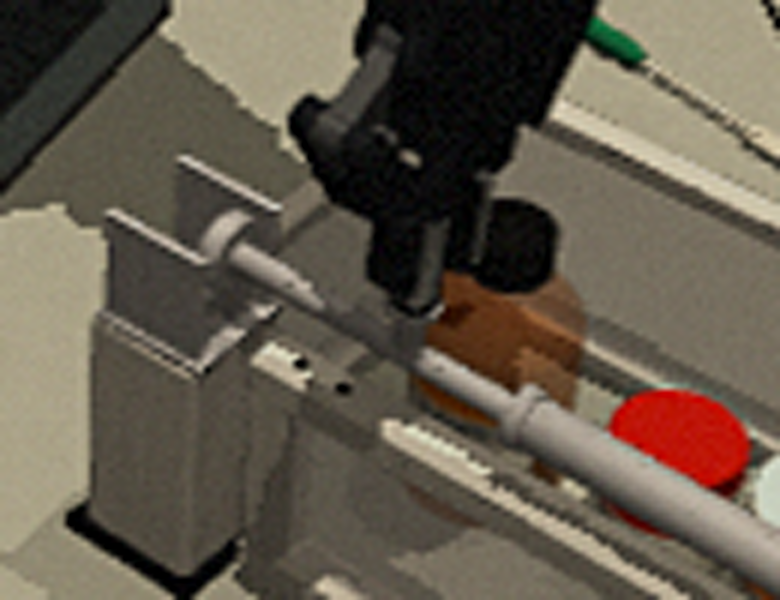

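The collar has moved back to (220,235), still raised, with small forces. I continue the draw.

Call:
send_rows(
  rotation=[
    [0,0,0],
    [0,0,0],
    [0,0,0],
    [0,0,0],
    [0,0,0],
    [0,0,0],
    [0,0,0],
  ],
  slide=[
    [0.005,0,-0.0001],
    [0.01,0,-0.0002],
    [0.015,0,-0.0003],
    [0.02,0,-0.0004],
    [0.024,0,-0.0005],
    [0.027,0,-0.0006],
    [0.027,0,-0.0006],
  ],
  grip=[0.9,0.9,0.9,0.9,0.9,0.9,0.9],
)

```text
t: 5.3
position: [0.5156, -0.3727, 0.184]
tcp_rot: [-0.683, 0.73, 0.016, 0.018]
ft_force: [1.1, -0.8, -1.6]
width: 0.173
```

```bash
python3 - <<'E'
from h import *
import cv2
to([.517,-.3276,.172],tilt=.05)
a=manip.capture("scene")[220:320,310:440]; cv2.imwrite("pics/s5.png",cv2.resize(a,None,fx=6,fy=6,interpolation=cv2.INTER_CUBIC))
E
```

```text
t 5.3 pos [ 0.5156 -0.3727  0.184 ] F [ 1.14 -0.83 -1.56] M [-0.55 -0.36  0.02] w 0.173 q [-0.35  0.35 -0.13 -0.05 -1.1   0.3 ]
slide [-0.0444  0.0016  0.0141] rot [-0.11 -0.13  0.11]
tool axes
 [[-0.066 -0.997 -0.048]
 [-0.998  0.066 -0.002]
 [ 0.005  0.047 -0.999]]
```

View pics/s5.png

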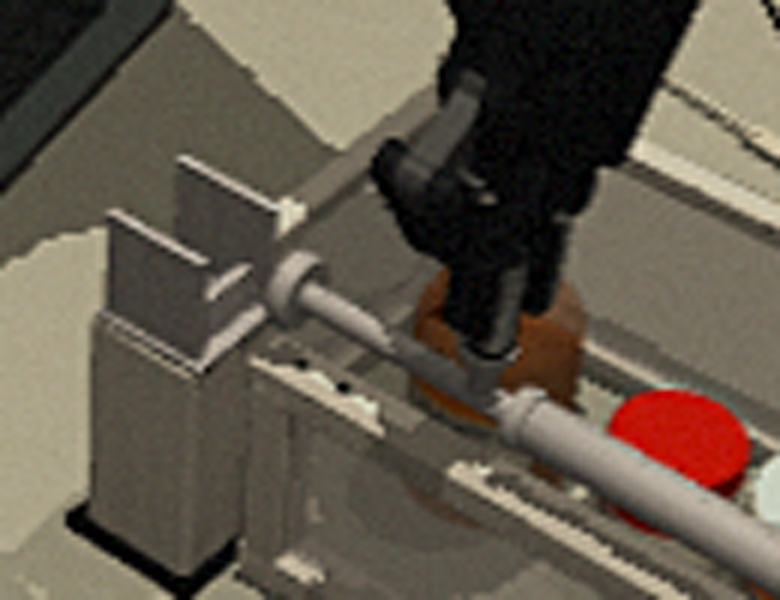

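The collar (295,285) is clear of the lip and cheeks, after about 42 mm of draw. Now the swing waypoints about the hinge.

```bash
cat >> h.py <<'E'
H=np.array([.5034,-.5271,0])
def swing(angles):
    s=manip.sense();R=Ro.from_quat(s["tcp_rot"]);p=s["position"]
    for a in angles:
        Z=Ro.from_rotvec([0,0,a]);q=H+Z.apply(p-H);
        print(round(a,3),R.inv().apply(q-p).round(4),(R.inv()*Z*R).as_rotvec(degrees=True).round(2))
E
python3 -c "
from h import *
swing(np.linspace(0,.38,9)[1:])"
```

```text
0.048 [ 0.0001  0.0074 -0.    ] [-0.13 -0.01 -2.72]
0.095 [ 0.0005  0.0147 -0.0001] [-0.26 -0.01 -5.44]
0.143 [ 0.0013  0.022  -0.0001] [-0.39 -0.02 -8.16]
0.19 [ 0.0024  0.0293 -0.0002] [ -0.52  -0.02 -10.87]
0.238 [ 0.0039  0.0365 -0.0003] [ -0.65  -0.03 -13.59]
0.285 [ 0.0057  0.0437 -0.0004] [ -0.78  -0.03 -16.31]
0.332 [ 0.0078  0.0507 -0.0005] [ -0.91  -0.04 -19.03]
0.38 [ 0.0103  0.0577 -0.0006] [ -1.04  -0.04 -21.75]
```

Call:
send_rows(
  rotation=[
    [-0.1,0,-2.7],
    [-0.25,0,-5.4],
    [-0.4,0,-8.2],
    [-0.5,0,-10.9],
    [-0.5,0,-10.9],
  ],
  slide=[
    [0.0001,0.0074,0],
    [0.0005,0.0147,-0.0001],
    [0.0013,0.022,-0.0001],
    [0.0024,0.0293,-0.0002],
    [0.0024,0.0293,-0.0002],
  ],
  grip=[0.9,0.9,0.9,0.9,0.9],
  force=40,
)

```text
t: 5.85
position: [0.4859, -0.3729, 0.1843]
tcp_rot: [0.75, -0.661, -0.017, -0.017]
ft_force: [2.0, 1.6, -1.7]
width: 0.171
```

```bash
python3 - <<'E'
from h import *
import cv2
s=manip.sense();d=s["position"]-H;print(s["position"],s["ft_force"].round(2),s["wrist_torque"].round(2),s["width"],"ang",np.arctan2(-d[0],d[1])-np.arctan2(-.0122,.1544))
swing(np.linspace(0,.19,5)[1:])
a=manip.capture("scene")[220:390,310:530]; cv2.imwrite("pics/s6.png",cv2.resize(a,None,fx=3.5,fy=3.5,interpolation=cv2.INTER_CUBIC))
E
```

```text
[ 0.48592831 -0.3729183   0.1842619 ] [ 2.01  1.63 -1.74] [ 0.12 -0.87 -0.04] 0.17096070282268305 ang 0.19168921598853195
0.048 [ 0.0001  0.0074 -0.    ] [-0.13 -0.01 -2.72]
0.095 [ 0.0005  0.0147 -0.0001] [-0.26 -0.02 -5.44]
0.143 [ 0.0013  0.0221 -0.0001] [-0.38 -0.02 -8.16]
0.19 [ 0.0024  0.0293 -0.0002] [ -0.51  -0.03 -10.87]
```

View pics/s6.png

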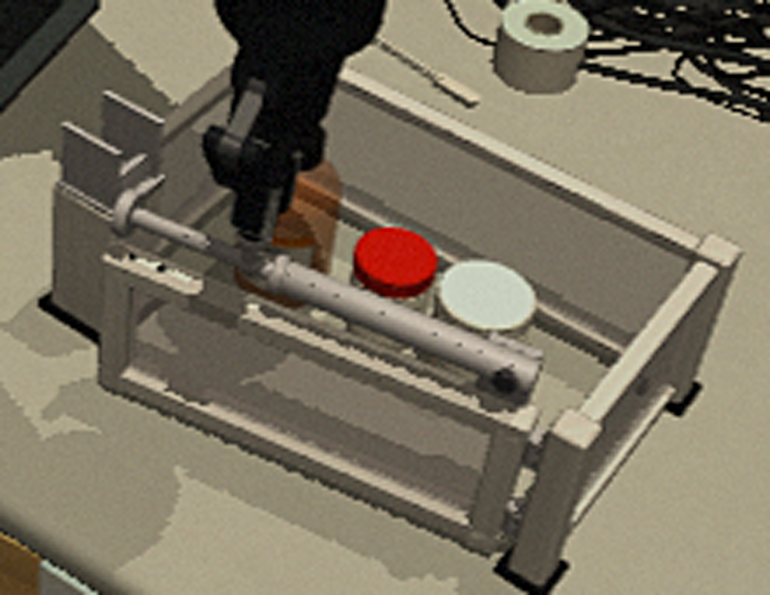

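The gate has swung out: its free edge is at crop (105,260), clear of the latch post, with a small force. I continue to the full opening.

Call:
send_rows(
  rotation=[
    [-0.1,0,-2.7],
    [-0.25,0,-5.4],
    [-0.4,0,-8.2],
    [-0.5,0,-10.9],
    [-0.5,0,-10.9],
    [-0.5,0,-10.9],
  ],
  slide=[
    [0.0001,0.0074,0],
    [0.0005,0.0147,-0.0001],
    [0.0013,0.022,-0.0001],
    [0.0024,0.0293,-0.0002],
    [0.0024,0.0293,-0.0002],
    [0.0024,0.0293,-0.0002],
  ],
  grip=[0.9,0.9,0.9,0.9,0.9,0.9],
)

```text
t: 6.5
position: [0.4582, -0.3786, 0.1843]
tcp_rot: [0.808, -0.589, -0.018, -0.015]
ft_force: [2.8, 0.7, -1.8]
width: 0.17
```

```bash
python3 - <<'E'
from h import *
import cv2
s=manip.sense();d=s["position"]-H;print(s["t"],s["position"],s["ft_force"].round(2),s["wrist_torque"].round(2),s["width"],"ang",np.arctan2(-d[0],d[1])-np.arctan2(-.0122,.1544))
a=manip.capture("scene")[220:390,310:530]; cv2.imwrite("pics/s7.png",cv2.resize(a,None,fx=3.5,fy=3.5,interpolation=cv2.INTER_CUBIC))
a=manip.capture("top")[210:320,335:515]; cv2.imwrite("pics/t7.png",cv2.resize(a,None,fx=4.4,fy=4.4,interpolation=cv2.INTER_CUBIC))
E
```

```text
6.5 [ 0.45815621 -0.37864598  0.18431466] [ 2.83  0.75 -1.77] [ 0.37 -0.9  -0.08] 0.1697299532768666 ang 0.3746755863552094
```

View pics/s7.png

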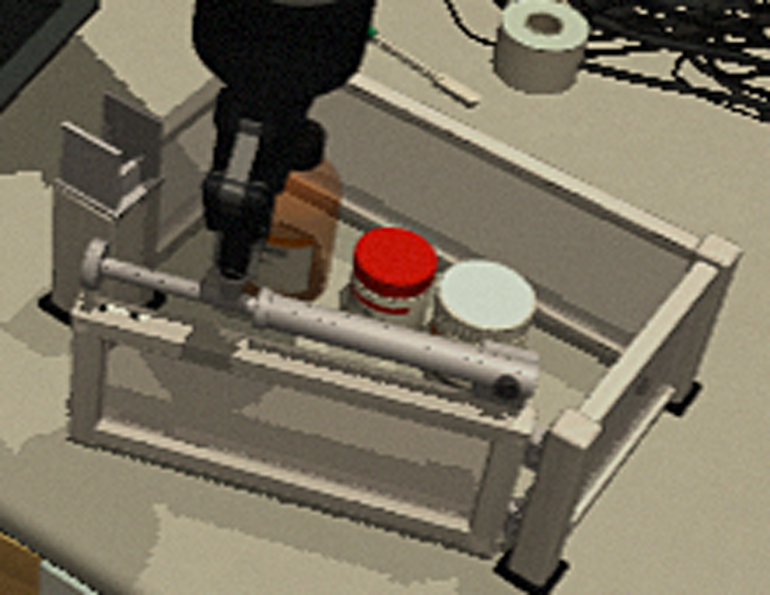

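View pics/t7.png

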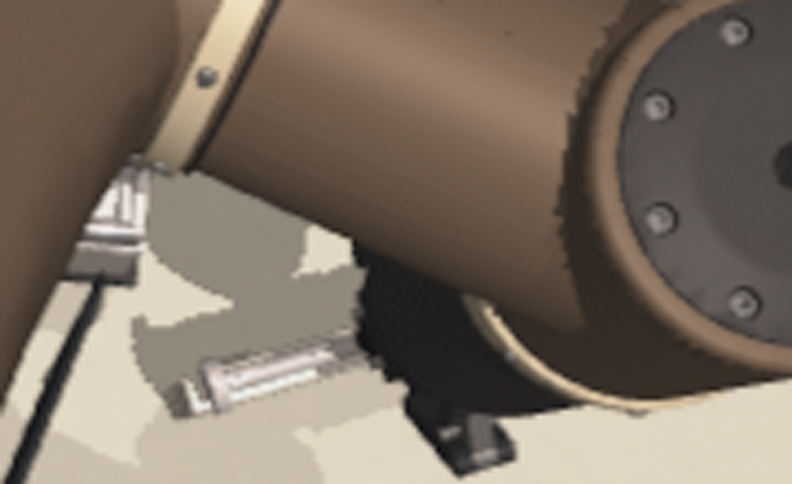

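```bash
python3 - <<'E'
from h import *
def e(a):
    t=YAW+a; return H+[-.24*np.sin(t),.24*np.cos(t),.105]
for a in(.36,.375,.39): print(a,((proj("scene",e(a))-[310,220])*3.5).round(1), np.linalg.norm(e(a)-e(0)))
for uv in((75,320),(85,297),(79,308)):
    p=plane("scene",(uv[0]/3.5+310,uv[1]/3.5+220),.105);d=p-H;print(p.round(4),np.hypot(d[0],d[1]).round(4),np.arctan2(-d[0],d[1])-YAW,np.linalg.norm(p-e(0)))
E
```

```text
0.36 [ 72.1 294.9] 0.08593419524439568
0.375 [ 69.8 299.6] 0.08947358244588954
0.39 [ 67.6 304.4] 0.09300793678196256
[ 0.421  -0.3089  0.105 ] 0.2333 0.4292047284659159 0.10100161653349764
[ 0.4372 -0.3035  0.105 ] 0.2332 0.35593358404664543 0.08404132798851649
[ 0.429  -0.3056  0.105 ] 0.2337 0.3921147851182499 0.09248440553243921
```

```bash
python3 - <<'E'
from h import *
s=manip.sense();print(s["t"],s["position"].round(4),s["ft_force"].round(2),np.abs(s["joint_vel"]).max().round(4),s["width"])
manip.sign_off()
E
```

```text
6.6 [ 0.4581 -0.3786  0.1842] [ 2.61  1.59 -2.31] 0.0067 0.1767648954942273
the job is handed in; nothing more can be done
```

The bolt is out of the keeper and the gate stands about 9 cm open, with the gripper still holding the knob. I handed the job in at 6.6 s.

- **Bolt:** I gripped the upright knob, lifted it about 10 mm so the collar cleared the lip, then drew it back about 42 mm. The pictures show the collar passing over the lip and ending clear of the lip and cheeks. While lifting and drawing, the force readings were about 2 N on each axis. I did not push the bolt to its end stop.
- **Gate:** The arm's path puts it at 0.375 rad, which is 8.9 cm at the free edge. A reading of the gate's edge in the last picture gave 9.2 cm. That reading put the edge 23.4 cm from the hinge instead of 24 cm, so the two differ by a few millimetres.
- **Last state:** The arm was practically still, the grip on the knob was intact, and the pull was about 3 N.
- **Bottle, pots and beaker:** The bottle and the pots look untouched in the pictures. The beaker was nowhere near the path and was not re-checked.
- **One small deviation:** When the jaws closed, the gripper pressed down on the knob with about 6 N. The lift relieved this.

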